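# Lower the ratchet wrist rest

### The job

Lower the tilting wrist rest on the bench: first press the thumb tab of its ratchet pawl fully down, so that the pawl lifts clear of the teeth and stays clear, then push the raised pad down past the teeth until it lies flat on its stand. It only takes pressing and pushing with the fingertips: do not lift the pad, leave the pawl free at the end, and leave the oil bottle, the loupe and the round case holder where they stand.

Things in the scene. Friction and masses are not known exactly. Their poses are not given: they have to be found in the camera images.
- rest_stand: Fixed stand of the wrist rest: aluminium plate 200 x 90 x 10 mm with two cheeks, let into a wooden board 145 x 276 x 8 mm. Origin on the bench, under the pad's hinge axis, midway across; z up. Pad towards its -x, pawl tab towards +x. Hinge axis along y, 46 mm up; pawl pivot along y at x = +46, 74 mm up. Highest part near the tab: the pawl's bar over the toothed wheel, 93 mm up (110 when free).
- rest_pad (a joint): Angle of the hinged pad above flat, rad: 0 = flat on the stand (end stop), 0.95 = fully up; starts at 0.70 to 0.80. Stiff hinge: the pad stays where it is left; with the pawl free, about 3 N near its free end pushes it down. With the pawl engaged it goes down no more than about 0.15 rad before a tooth of its steel wheel stops it.
- pawl (a joint): Angle of the dark steel ratchet pawl (a rocker), rad: 0 = nose in the teeth (start), 0.35 = tab fully down at its stop. The nose is clear of the teeth by 0.22. Stiff pivot, no spring: it stays where it is left. Pressing the tab takes about 3 N (up to 12 N if the pad has first been pushed hard against a tooth).
- pad_press (a point): The place to push: on the centre line of the black rubber pad's top face, 105 mm from the hinge axis, 23 mm short of the free edge. Pad 88 mm long, 72 wide, 20 thick. Moves with the pad: x points along the pad to the hinge, z square off the top face. With the pad flat it is 36 mm above the bench, 105 mm to the stand's -x from its origin.
- tab_press (a point): Middle of the top face of the pawl's thumb tab, a ribbed dark steel plate 30 x 30 x 5 mm; 82 mm to the stand's +x from its origin, 81.5 mm above the bench at the start, about 69 mm when fully pressed. Moves with the pawl; z is square off the top face. It lies 36 mm from the pawl's pivot.
- oil_bottle: Loose brown bottle, 22 mm across, 52 mm tall, standing on the board beside the tab. Origin at the centre of its underside. Not to be disturbed.
- case_holder: Loose round grey watch case holder, 39 x 45 x 23 mm, standing on the board on the bottle's side of the stand. Origin at the centre of its underside. Not to be disturbed.
- loupe: Loose black eye loupe, 37 mm across, 30 mm tall, standing on the board on the other side of the stand. Origin at the centre of its underside. Not to be disturbed.

How it is judged:
On the way, in this order (a step that is already met when the one before it is completed fails the run):
1. the pawl's tab is pressed down and the pawl is clear of the teeth, the pad still being up (value of joint pawl above 0.22 rad and value of joint rest_pad above 0.5 rad), for 0.2 s.
2. the pad is pushed down flat (value of joint rest_pad below 0.05 rad), for 0.2 s.
At the end, for the whole second after the job is handed in: The pad lies flat on its stand (within 0.05 rad, about 5 mm at its end), the pawl is still free (beyond 0.22 rad), and the oil bottle (upright), the case holder and the loupe are within 15 mm of where they stood (value of joint rest_pad below 0.05 rad and value of joint pawl above 0.22 rad and distance of each of oil_bottle, case_holder, loupe from where it was at the start of the episode below 0.015 m and angle between oil_bottle's own z axis and vertical below 0.2 rad); the robot touches nothing.
It fails at once if the pad is pulled or lifted up (more than 0.1 rad above any start) (value of joint rest_pad above 0.9 rad).
It fails at once if a bystander (oil bottle, case holder, loupe) is knocked, lifted or carried more than 15 mm (distance of any of oil_bottle, case_holder, loupe from where it was at the start of the episode above 0.015 m).
It also fails if it takes over 35 s, if anything falls off the work surface, if the arm or the gripper's body presses on something with over 40 N, if the wrist force passes 120 N, or if a joint passes its speed limit or range.

### The arm

A 6-joint arm with a two-finger parallel gripper is mounted at the origin on a cart in front of the work surface, level with it; the furniture and walls round the work are solid. World frame = base frame: x ahead of the robot, y to its left, z up, the work surface at z = 0. Lengths are in m, angles in rad, forces in N, time in s.
With the tool pointing down it reaches from about 0.4 to 0.925 m from the base axis. Payload 12.5 kg.
Tool frame: the origin (TCP) lies midway between the tips of the shut fingers; the grasp point (between the pads) lies 19 mm behind it; z points along the fingers, y is the line along which they close (so a half turn about z gives the same grasp; the last joint's range is limited). The gripper opens to 95 mm and grips with 3 to 60 N. Pads are 20 mm wide; open, the fingers measure 119 mm over their backs; the gripper's body (75 mm by 180 mm) begins 59 mm behind the grasp point.
Start: joints at [-1.317, 0.491, 1.559, -0, 1.092, -0.106], TCP at [0.22, -0.585, 0.215] pointing down, gripper open.
Joint ranges: [-3.1, 3.1], [-0.84, 2.19], [0.05, 2.79], [-1.13, 4.28], [0.06, 2.93], [-2.69, 2.69]. Speed limits (rad/s): [2.22, 2.22, 2.79, 3.14, 3.14, 3.14].

### API

Orientations are given as a unit quaternion [w, x, y, z].
In Python, from station import status, imaging, arm gives the robot as it stands.
- The arm moves only by the shell command python3 -m jog 'ROWS'. ROWS is JSON, a list of rows, each a list of 5 numbers: the closure, from -1 (fully open) to 1 (shut), then the shift along the world's x, y, z normalised to -1 to 1, where 1 is 0.5 m, then the turn about the world's z normalised to -1 to 1, where 1 is 180 degrees. In form: [[jaw, tx, ty, tz, spin], ...]. A call has 1 to 8 rows; each row is the pose to reach, as a shift and turn from the pose commanded when the call began, turning the shorter way round; what a row does not reach only later rows make up. A row lasts 1/12 s, in which the tool goes at most 41.7 mm and 7.16 degrees, less where a joint would pass 70% of its speed; a pose out of reach is approached as far as the arm can. A call with a number of a shift or a turn outside -1 to 1 is refused whole. A call with a gripper value outside its range is refused whole. The fingers move at their own pace and stop on an object; the grip force is fixed at half the most. Time passes only in rows, so rows that repeat a pose let the fingers close. It gives the time, the measured TCP pose, the force, the opening and the grip force at its end, in the units of the state.
- status.sense(): the state, without advancing time (a new reading comes with each control period).
- imaging.read_camera(name): name is "side" or "top"; returns a dict with "img" (420x560x3 uint8, red, green, blue), "fovy" (degrees; the focal length in pixels is half the picture's height over the tangent of half this angle, whatever the lens; pixels are square), "cx", "cy" (the principal point, pixels), "extrinsics" (4x4, takes a point from camera to world coordinates). Camera axes: x right, y down, z forward; pixel columns grow to the right and rows downward; lengths in m; the calibration is good to about 2 mm. A picture is of the moment at which its call begins. There is no depth.
- arm.close_job(): hands the job in; it is judged then, once.
The state is a dict: "t": time; "joints": joint angles; "joint_vel": joint speeds; "effort": joint torques, N m; "tcp_pos": TCP position; "orientation": TCP orientation; "force": force on the tool from outside, world axes, zero at the start; "moment": the same for the moment, N m; "grip_width": opening from 0.0 (shut) to 1.0 (fully open); "grip_force": force on a finger pad.
Only numpy, scipy, OpenCV 4.12 (cv2) and the standard library are available. Lean on these libraries where they do the work, as an engineer would, in place of code of your own. Each camera call takes 0.05 s, during which the arm holds its last target. There are 200 camera calls.

## Working session

There is one attempt and no reset: what is moved stays moved. The work goes in short steps, Python scripts to look and compute and a shell command to move; the robot and the scene stay as the last step left them, time stands still between calls to the robot, and variables do not carry over. Pictures are saved under pics/ and viewed, at most 10 in all, crops included, and the job is handed in when it is done.

```bash
mkdir -p pics
cat > h.py <<'E'
import numpy as np,cv2,json,os
from station import status,imaging,arm
def grab(n,tag):
    c=imaging.read_camera(n); cv2.imwrite(f'pics/{tag}.png',cv2.cvtColor(c['img'],cv2.COLOR_RGB2BGR))
    np.savez(f'{tag}.npz',**{k:np.array(c[k]) for k in c}); return c
def load(tag): return dict(np.load(f'{tag}.npz'))
def ray(c,u,v):
    f=c['img'].shape[0]/2/np.tan(np.radians(c['fovy'])/2); E=np.array(c['extrinsics'])
    d=E[:3,:3]@np.array([(u-c['cx'])/f,(v-c['cy'])/f,1]); return E[:3,3],d
def onz(c,u,v,z):
    o,d=ray(c,u,v); return o+d*(z-o[2])/d[2]
def tri(c1,p1,c2,p2):
    o1,d1=ray(c1,*p1);o2,d2=ray(c2,*p2)
    s=np.linalg.lstsq(np.c_[d1,-d2],o2-o1,rcond=None)[0]
    a=o1+s[0]*d1;b=o2+s[1]*d2; return (a+b)/2,np.linalg.norm(a-b)
def proj(c,P):
    f=c['img'].shape[0]/2/np.tan(np.radians(c['fovy'])/2); q=np.linalg.inv(c['extrinsics'])@np.r_[P,1]
    return c['cx']+f*q[0]/q[2],c['cy']+f*q[1]/q[2]
E
python3 - <<'E'
from h import *
np.set_printoptions(precision=3,suppress=True)
for n in('side','top'):
    c=grab(n,n+'0'); print(c['fovy'],c['cx'],c['cy'],c['extrinsics'])
s=status.sense();print(s['t'],s['tcp_pos'],s['orientation'],s['force'],s['grip_width'])
E
```

```text
50.279223117130805 286.3006020270663 212.12211535101147 [[ 0.896 -0.264  0.358  0.296]
 [-0.444 -0.498  0.745 -0.639]
 [-0.018 -0.826 -0.563  0.57 ]
 [ 0.     0.     0.     1.   ]]
42.600200088382074 269.79806770933027 208.13408127074956 [[-0.028 -0.986  0.164  0.453]
 [-0.999  0.034  0.032 -0.033]
 [-0.037 -0.163 -0.986  1.018]
 [ 0.     0.     0.     1.   ]]
0.1 [ 0.22  -0.585  0.214] [-0.001  0.984  0.179 -0.   ] [ 0.044  0.377 -0.66 ] 0.998918724761269
```

View pics/top0.png

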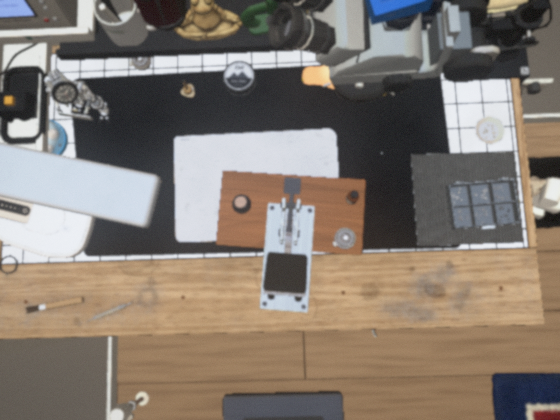

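View pics/side0.png

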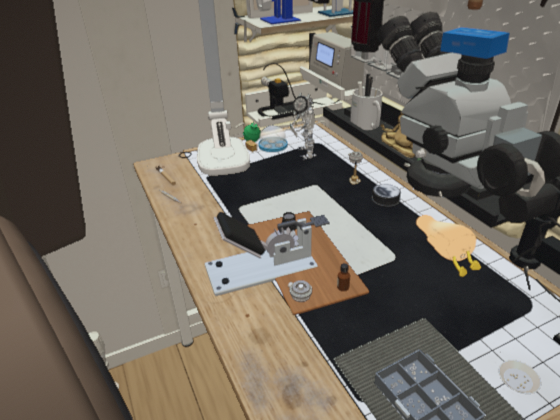

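The top view shows the tab at about (292,186), the pad at (286,273) and the bottle at (353,197). In the side view the tab is at about (318,221) and the pad at (240,233). I'll zoom in on both next.

Run:
```python
from h import *
a=load('top0')['img'][160:320,205:375];b=load('side0')['img'][190:320,190:380]
a=cv2.resize(a,None,fx=3.5,fy=3.5,interpolation=2);b=cv2.resize(b,None,fx=4,fy=4,interpolation=2)
cv2.imwrite('pics/a.png',a[:,:,::-1]);cv2.imwrite('pics/b.png',b[:,:,::-1])
np.set_printoptions(precision=3,suppress=True)
# plate mask from top: bright bluish
c=load('top0');im=c['img'].astype(int)
m=((im.min(2)>120)).astype(np.uint8);m[:202]=0;m[:,:255]=0;m[:,320:]=0;m[316:]=0
h=cv2.cvtColor(c['img'],cv2.COLOR_RGB2HSV);m&=(h[:,:,1]<70).astype(np.uint8)
n,l,st,ce=cv2.connectedComponentsWithStats(m);print(st[1:][st[1:,4]>50])
P=np.argwhere(l>0)[:,::-1].astype(np.float32)
r=cv2.minAreaRect(P);bx=cv2.boxPoints(r);print(r,bx)
W=np.array([onz(c,*q,0.01) for q in bx]);print(W,[np.linalg.norm(W[i]-W[i-1]) for i in range(4)])
print('tab',tri(c,(292,186),load('side0'),(319,221)),onz(c,292,186,.0815))
```

```text
[[ 255  202   65  112 3658]]
((286.73876953125, 256.2220764160156), (63.95228958129883, 110.23283386230469), 4.635463237762451) [[250.413 308.574]
 [259.322 198.702]
 [323.065 203.87 ]
 [314.156 313.742]]
[[ 0.434  0.04   0.01 ]
 [ 0.639  0.018  0.01 ]
 [ 0.625 -0.102  0.01 ]
 [ 0.422 -0.077  0.01 ]] [np.float64(0.1175422527347749), np.float64(0.20649944766623443), np.float64(0.12143035735931473), np.float64(0.20529610076255145)]
tab (array([ 0.649, -0.044,  0.078]), np.float64(0.0023823970998346866)) [ 0.647 -0.044  0.082]
```

View pics/a.png

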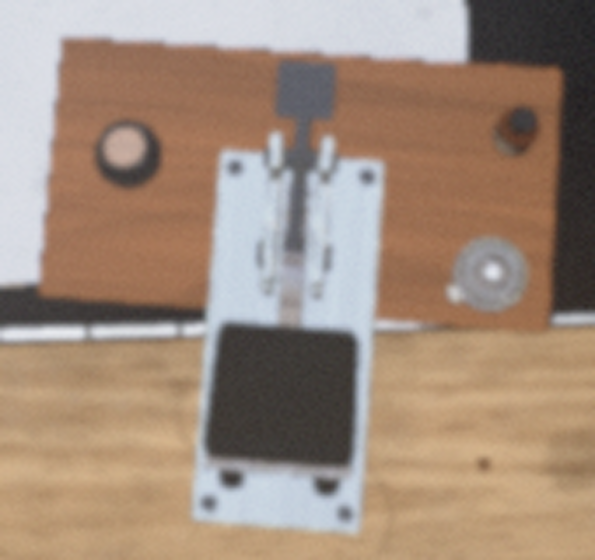

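View pics/b.png

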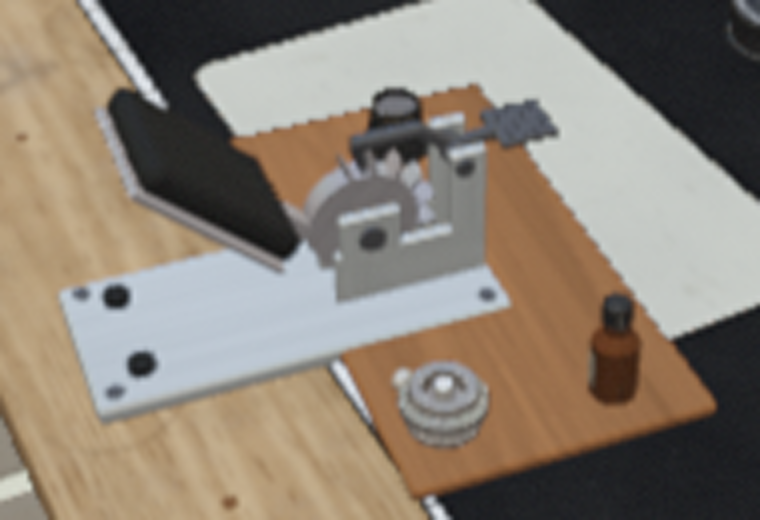

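Crop a puts the plate corners at (219,152), (384,160), (358,533) and (193,520), and the tab centre at (306,90). Crop b has the tab at (519,122). The bottle, loupe and holder all stand well to the sides.

Run:
```python
from h import *
np.set_printoptions(precision=4,suppress=True)
c=load('top0');s=load('side0')
A=lambda u,v:(205+u/3.5-.36,160+v/3.5-.36)
B=lambda u,v:(190+u/4-.37,190+v/4-.37)
W=np.array([onz(c,*A(*q),.01) for q in[(219,152),(384,160),(358,533),(193,520)]])
print(W,[np.linalg.norm(W[i]-W[i-1]) for i in range(4)])
d=(W[0]+W[1]-W[2]-W[3])[:2];yaw=np.arctan2(d[1],d[0]);
t,e=tri(c,A(306,90),s,B(519,122));print('tab',t,e,onz(c,*A(306,90),.0815))
t2=onz(c,*A(306,90),.0815)[:2]
pd=[tri(c,A(*p),s,B(*q)) for p,q in [((212,452),(122,100)),((352,460),(148,185)),((222,328),(225,152)),((357,333),(288,245))]];print('pad corners',pd)
ctr=(W.mean(0))[:2]; axis=t2-ctr
print('yaw plate',np.degrees(yaw),'yaw ctr->tab',np.degrees(np.arctan2(axis[1],axis[0])),'dist',np.linalg.norm(axis))
u=np.array([np.cos(yaw),np.sin(yaw)])
q=status.sense();p=np.array(q['tcp_pos'])
o=t2-.082*u;print('origin',o,'pad end lat')
for n,x in(('tab+3',.085),('pad.75',-.084),('pad0',-.105)):print(n,o+x*u,(o+x*u-p[:2])/.5)
for n,p_ in(('bottle',(516,130)),('holder',(490,273)),('loupe',(127,152))):
    w=onz(c,*A(*p_),.05)[:2]-o;print(n,w@u,w@[-u[1],u[0]])
```

```text
[[ 0.6305  0.0035  0.01  ]
 [ 0.623  -0.0857  0.01  ]
 [ 0.4252 -0.0639  0.01  ]
 [ 0.4343  0.0226  0.01  ]] [np.float64(0.19714578059231874), np.float64(0.08953562825919661), np.float64(0.19901867271202855), np.float64(0.08693087734978305)]
tab [ 0.6498 -0.0446  0.0795] 0.0023077993215059297 [ 0.6483 -0.0441  0.0815]
pad corners [(array([0.4712, 0.0058, 0.1188]), np.float64(0.007493641994082058)), (array([ 0.4628, -0.0593,  0.1187]), np.float64(0.001640730600372018)), (array([0.5252, 0.0034, 0.0747]), np.float64(0.009038909195686312)), (array([ 0.5239, -0.065 ,  0.0679]), np.float64(0.0033110582371507643))]
yaw plate -5.933590098562191 yaw ctr->tab -6.286842791671774 dist 0.12074559736638064
origin [ 0.5667 -0.0356] pad end lat
tab+3 [ 0.6512 -0.0444] [0.8624 1.0807]
pad.75 [ 0.4831 -0.0269] [0.5262 1.1156]
pad0 [ 0.4623 -0.0248] [0.4845 1.12  ]
bottle 0.07477599143472724 -0.10996397194558497
holder -0.0007638459317165639 -0.10048394224994522
loupe 0.04923497413837213 0.09135030422127917
```

The plate measures 198 x 88 mm and the tab triangulates to 79.5 mm high, so the measurements agree with the given sizes. The stand's yaw is about -6°. I'm moving to the tab with the fingers shut.

```bash
python3 -m jog '[[1,0.06,0.07,0,-0.03],[1,0.12,0.14,0,-0.06],[1,0.17,0.21,0,-0.09],[1,0.23,0.28,0,-0.12],[1,0.28,0.35,0,-0.148],[1,0.34,0.42,0,-0.148],[1,0.39,0.49,0,-0.148],[1,0.39,0.49,0,-0.148]]'; python3 -c "
from h import *
s=status.sense();print(s)"
```

```text
t: 0.77
tcp_pos: [0.4167, -0.3367, 0.2146]
orientation: [-0.0, 0.999, -0.052, -0.0]
force: [0.1, -0.5, 0.9]
grip_width: 0.494
grip_force: 0.0
{'t': 0.7667, 'joints': array([-8.03088021e-01,  3.64816388e-01,  1.77717099e+00,  5.04245770e-04,
        1.00029459e+00,  8.70853434e-01]), 'joint_vel': array([ 0.43677987, -0.01231115,  0.02085876, -0.01102217, -0.01253118,
        0.4201282 ]), 'effort': array([ -2.38308839, -51.68553472, -23.91119421,   0.13059484,
        -0.05492105,  -0.14860448]), 'tcp_pos': array([ 0.41670586, -0.33665973,  0.21455741]), 'orientation': array([-3.90320215e-04,  9.98663316e-01, -5.16857531e-02, -1.06982792e-04]), 'force': array([ 0.08907627, -0.48944575,  0.86236458]), 'moment': array([ 0.01494412,  0.0322691 , -0.03846988]), 'grip_force': 0.0, 'grip_width': 0.49364550672103674}
```

```bash
python3 -m jog '[[1,0.06,0.07,0,0],[1,0.11,0.14,0,0],[1,0.17,0.21,0,0],[1,0.22,0.28,0,0],[1,0.28,0.35,0,0],[1,0.34,0.42,0,0],[1,0.39,0.49,0,0],[1,0.44,0.55,0,0]]'; python3 -m jog '[[1,0.03,0.04,-0.05,0],[1,0.03,0.04,-0.12,0],[1,0.03,0.04,-0.17,0],[1,0.03,0.04,-0.17,0],[1,0.03,0.04,-0.17,0]]'
```

```text
t: 1.43
tcp_pos: [0.624, -0.0777, 0.2144]
orientation: [0.0, 0.999, -0.052, -0.0]
force: [0.6, -0.3, 0.0]
grip_width: 0.012
grip_force: 0.0
t: 1.85
tcp_pos: [0.6378, -0.0597, 0.1289]
orientation: [-0.0, 0.999, -0.053, -0.001]
force: [-0.1, 0.6, -0.2]
grip_width: 0.005
grip_force: 0.0
```

Run:
```python
from h import *
c=grab('side','side1');d=grab('top','top1')
b=cv2.resize(c['img'][150:320,190:380],None,fx=3,fy=3,interpolation=2);a=cv2.resize(d['img'][160:320,225:355],None,fx=3.1875,fy=3.1875,interpolation=2)
cv2.imwrite('pics/c.png',b[:,:,::-1])
print(status.sense()['tcp_pos'],status.sense()['force'],status.sense()['grip_width'])
```

```text
[ 0.63885789 -0.06025621  0.13134483] [-0.21741364 -0.00239417  0.73374502] 0.004135023354278335
```

View pics/c.png

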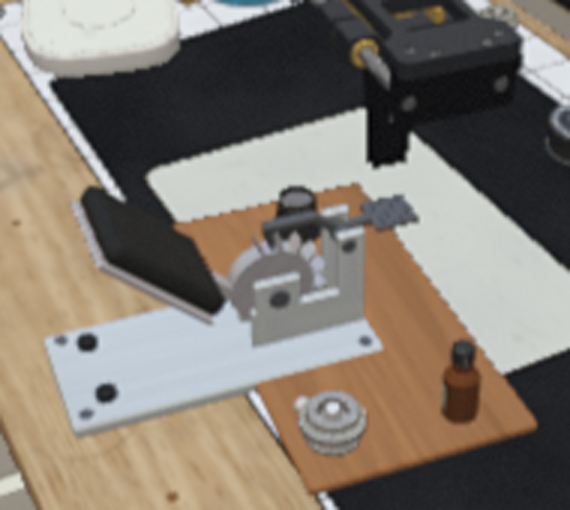

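The fingers (crop (388,150)) hang above the tab (390,212), about 20 mm short. I'll shift over, then press down in small steps.

```bash
python3 -m jog '[[1,0.025,0.032,0,0],[1,0.025,0.032,-0.05,0],[1,0.025,0.032,-0.086,0],[1,0.025,0.032,-0.092,0],[1,0.025,0.032,-0.098,0],[1,0.025,0.032,-0.104,0],[1,0.025,0.032,-0.108,0],[1,0.025,0.032,-0.108,0]]'
```

```text
t: 2.62
tcp_pos: [0.6518, -0.0442, 0.0771]
orientation: [0.0, 0.999, -0.053, 0.002]
force: [3.0, -0.6, 4.9]
grip_width: 0.007
grip_force: 2.1
```

```bash
python3 -m jog '[[1,0,0,-0.003,0],[1,0,0,-0.006,0],[1,0,0,-0.009,0],[1,0,0,-0.009,0]]';python3 -m jog '[[1,0,0,-0.002,0],[1,0,0,-0.004,0],[1,0,0,-0.004,0]]'
```

```text
t: 2.95
tcp_pos: [0.6517, -0.0441, 0.0718]
orientation: [0.0, 0.999, -0.053, 0.001]
force: [5.6, -3.2, 6.0]
grip_width: 0.007
grip_force: 3.5
t: 3.2
tcp_pos: [0.6519, -0.0441, 0.0711]
orientation: [0.0, 0.999, -0.053, 0.002]
force: [1.3, -1.7, 17.3]
grip_width: 0.005
grip_force: 8.1
```

The force jumps to 17 N at z = 0.071, which matches the pawl's stop. I'll lift off, go over the pad and check.

```bash
python3 -m jog '[[1,0,0,0.06,0],[1,0,0,0.13,0],[1,0,0,0.2,0],[1,-0.07,0.01,0.24,0],[1,-0.15,0.014,0.24,0],[1,-0.23,0.024,0.24,0],[1,-0.3,0.03,0.24,0],[1,-0.335,0.034,0.24,0]]'; python3 -m jog '[[1,0,0,0,0],[1,0,0,0,0]]'
python3 - <<'E'
from h import *
c=grab('side','side2')
b=cv2.resize(c['img'][150:320,190:380],None,fx=3,fy=3,interpolation=2)
cv2.imwrite('pics/d.png',b[:,:,::-1])
E
```

```text
t: 3.87
tcp_pos: [0.4785, -0.0259, 0.1888]
orientation: [-0.0, 0.999, -0.052, -0.002]
force: [1.6, -0.5, 1.0]
grip_width: 0.005
grip_force: 0.0
t: 4.03
tcp_pos: [0.4826, -0.0266, 0.1894]
orientation: [-0.0, 0.999, -0.053, -0.0]
force: [1.4, -0.5, -0.3]
grip_width: 0.001
grip_force: 0.0
```

View pics/d.png

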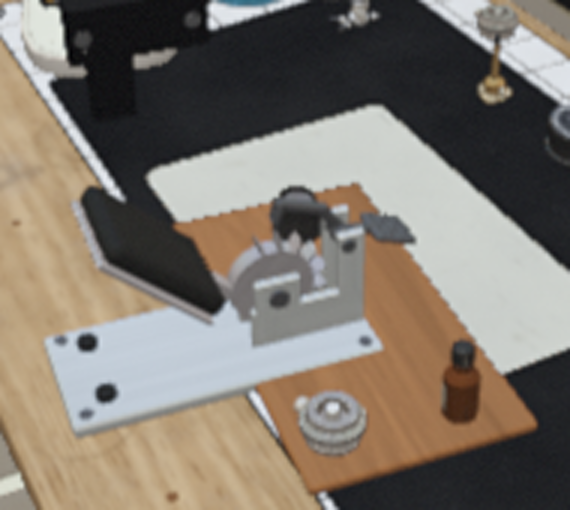

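The tab (crop (388,230)) is tilted down and the pawl's nose has lifted clear of the wheel. Now I'll push the pad down.

```bash
python3 -m jog '[[1,0,0,-0.06,0],[1,0,0,-0.11,0],[1,0,0,-0.13,0],[1,0,0,-0.145,0],[1,-0.004,0,-0.16,0],[1,-0.008,0.001,-0.175,0],[1,-0.012,0.001,-0.19,0],[1,-0.016,0.002,-0.205,0]]'
```

```text
t: 4.75
tcp_pos: [0.4751, -0.0258, 0.0863]
orientation: [0.0, 0.999, -0.053, 0.0]
force: [-0.9, -0.9, 3.2]
grip_width: 0.006
grip_force: 1.3
```

```bash
python3 -m jog '[[1,-0.004,0,-0.015,0],[1,-0.008,0,-0.03,0],[1,-0.012,0.001,-0.045,0],[1,-0.016,0.001,-0.06,0],[1,-0.02,0.002,-0.075,0],[1,-0.022,0.002,-0.085,0],[1,-0.024,0.002,-0.093,0],[1,-0.024,0.002,-0.096,0]]'; python3 -m jog '[[1,0,0,-0.002,0],[1,0,0,-0.004,0],[1,0,0,-0.004,0]]'
```

```text
t: 5.42
tcp_pos: [0.4629, -0.0248, 0.0381]
orientation: [-0.0, 0.999, -0.053, -0.0]
force: [0.3, -0.7, 2.6]
grip_width: 0.005
grip_force: 1.4
t: 5.67
tcp_pos: [0.463, -0.0247, 0.0366]
orientation: [0.0, 0.999, -0.053, -0.0]
force: [-0.4, -0.7, -1.2]
grip_width: 0.003
grip_force: 0.0
```

```bash
python3 -m jog '[[1,0,0,-0.002,0],[1,0,0,-0.004,0],[1,0,0,-0.004,0]]'
```

```text
t: 5.92
tcp_pos: [0.463, -0.0248, 0.0357]
orientation: [0.0, 0.999, -0.052, 0.0]
force: [-4.2, 0.3, 21.4]
grip_width: 0.003
grip_force: 10.7
```

At z = 0.0357 the force is 21 N, which means the pad is on its end stop. I'll hold briefly, back away and check.

```bash
python3 -m jog '[[1,0,0,0,0],[1,0,0,0,0],[1,0,0,0,0],[1,0,0,0.04,0],[1,0,0,0.1,0],[1,0,0,0.18,0],[1,0,0,0.26,0],[1,0,0,0.3,0]]'; python3 -m jog '[[1,0,0,0,0],[1,0,0,0,0]]'
python3 - <<'E'
from h import *
c=grab('side','side3')
b=cv2.resize(c['img'][150:320,190:380],None,fx=3,fy=3,interpolation=2)
cv2.imwrite('pics/e.png',b[:,:,::-1])
E
```

```text
t: 6.58
tcp_pos: [0.4637, -0.0248, 0.1886]
orientation: [0.0, 0.999, -0.052, 0.002]
force: [0.9, -0.9, 0.4]
grip_width: 0.005
grip_force: 0.0
t: 6.75
tcp_pos: [0.4632, -0.0248, 0.1854]
orientation: [0.0, 0.999, -0.053, 0.001]
force: [-0.9, 0.4, -0.3]
grip_width: 0.004
grip_force: 0.0
```

View pics/e.png

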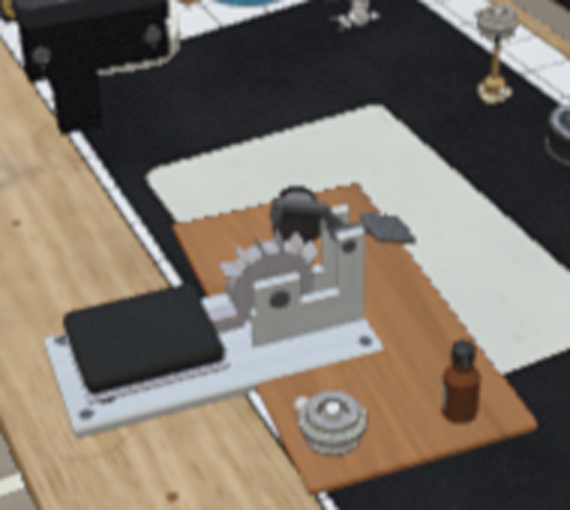

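The pad (crop (145,335)) lies flat, the pawl is still free, and the bottle, holder and loupe haven't moved.

```bash
python3 -c "
from station import arm;print(arm.close_job())"
```

```text
the job is handed in; nothing more can be done
None
```

The job is handed in: the last picture shows the pad flat, the pawl still free, and the bottle, loupe and case holder not visibly moved; the hand-in call gave no verdict.

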